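Clear the enrolment desk into its trays

TASK

Clear the enrolment desk: stand the two rubber stamps upright in the wooden stamp rack, one in each bay, lay the two battery packs flat in the charging cradle, one in each bay, and set the round fingerprint reader upright in its square tray. Each thing must sit fully down on the floor of its bay; set everything down gently, never let a thing drop or topple.

Things in the scene. Friction and masses are not known exactly. Their poses are not given: they have to be found in the camera images.
- stamp_a: rubber stamp standing upright: oblong foot 50 x 30 mm, 14 mm high, then a thin round stem (16 mm diameter) up to 40 mm, then a round upright wooden knob, 26 mm diameter, from 40 to 68 mm height (the place to grip). Origin: centre of its underside; x along the foot's 50 mm side, z up through the knob. Both stamps are alike. About 70 g
- stamp_b: rubber stamp standing upright: oblong foot 50 x 30 mm, 14 mm high, then a thin round stem (16 mm diameter) up to 40 mm, then a round upright wooden knob, 26 mm diameter, from 40 to 68 mm height (the place to grip). Origin: centre of its underside; x along the foot's 50 mm side, z up through the knob. Both stamps are alike. About 70 g
- pack_a: battery pack lying flat: grey oblong block 76 x 40 x 30 mm high, with four thin black stripes across its top. Origin: centre of its underside; x along the 76 mm side, y along the 40 mm side, z up. Both packs are alike and may lie either way round in a bay. About 160 g
- pack_b: battery pack lying flat: grey oblong block 76 x 40 x 30 mm high, with four thin black stripes across its top. Origin: centre of its underside; x along the 76 mm side, y along the 40 mm side, z up. Both packs are alike and may lie either way round in a bay. About 160 g
- reader: fingerprint reader: round white puck, 54 mm diameter and 30 mm high, with a grey step on top (44 mm diameter, up to 36 mm) that bears a small oblong glass window. Origin: centre of its underside, z up. About 140 g. (A pale roll of tape, 56 mm across and 19 mm high, with an open middle, stands among the things and is not part of the job)
- cradle: charging cradle for the battery packs: long low grey tray, 70 mm (x) by 207 mm (y), with two open bays end to end, each 60 mm (x) by 96 mm (y) inside, bay centres at y = -50.5 and +50.5 mm, small brass contacts on the floor. Floor 4 mm above the desk, walls 5 mm thick with their rim 14 mm above the desk. Fixed to the desk. Origin: centre of its underside, at desk height; y along the row of bays, z up
- rack: stamp rack: low wooden tray, 60 mm (x) by 155 mm (y), with two open bays end to end, each 50 mm (x) by 70 mm (y) inside, bay centres at y = -37.5 and +37.5 mm, cork on the floor. Floor 4 mm above the desk, walls 5 mm thick with their rim 14 mm above the desk. Fixed to the desk. Origin: centre of its underside, at desk height; y along the row of bays, z up
- reader_tray: reader tray: low square aluminium tray, 88 x 88 mm, with one open bay, 78 x 78 mm inside, centred on the origin, dark rubber mat on the floor. Floor 4 mm above the desk, walls 5 mm thick with their rim 14 mm above the desk. Fixed to the desk. Origin: centre of its underside, at desk height; sides along x and y, z up

How it is judged:
By the outcome, as a careful person would: the job done as asked, in the order asked, and still so for the second after the job is handed in, with the robot touching nothing.
It also fails if it takes over 102 s, if anything falls off the work surface, if the arm or the gripper's body presses on something with over 40 N, if the wrist force passes 120 N, or if a joint passes its speed limit or range.

ROBOT

A 6-joint arm with a two-finger parallel gripper is mounted at the origin on the work surface. World frame = base frame: x ahead of the robot, y to its left, z up, the work surface at z = 0. Lengths are in m, angles in rad, forces in N, time in s.
With the tool pointing down it reaches from about 0.35 to 0.975 m from the base axis. Payload 4.9 kg.
Tool frame: the origin (TCP) lies between the finger pads; the fingertips stand 22 mm ahead of it and the grasp point (between the pads) lies 3 mm ahead of it; z points along the fingers, y is the line along which they close (so a half turn about z gives the same grasp; the last joint's range is limited). The gripper opens to 85 mm and grips with 20 to 120 N. Pads are 22 mm wide; open, the fingers measure 114 mm over their backs; the gripper's body (76 mm by 85 mm) begins 54 mm behind the grasp point. The pads swing forward as they close: fully open they stand 13 mm farther back than shut.
Start: joints at [-1.344, 0.053, 1.613, -0, 1.476, -0.119], TCP at [0.212, -0.588, 0.253] pointing down, gripper open.
Joint ranges: [-3.01, 3.01], [-1.01, 2.22], [0.06, 2.58], [-1.02, 4.17], [0.09, 2.62], [-3.14, 3.14]. Speed limits (rad/s): [2.57, 2.57, 3.14, 3.14, 3.14, 3.14].

INTERFACE

Orientations are given as a unit quaternion [w, x, y, z].
In Python, from plant import state, grab_frame, get_calibration, job_done, recognise, regions_of gives the robot as it stands.
- The arm moves only by the tool apply_moves, never from a script. Its argument "targets" is a list of rows, each an object with "translation": the shift along the tool's x, y, z normalised to -1 to 1, where 1 is 100 mm, a list of three; "twist": the turn about the tool's z normalised to -1 to 1, where 1 is 0.1 rad; "hand": the opening, from 0 (shut) to 1 (fully open). A call has 1 to 8 rows; each row shifts and turns the commanded pose from where the row before left it, along the tool's axes as they then stand; what a row does not reach is not made up. A row lasts 1/10 s, in which the tool goes at most 50 mm and 8.59 degrees, less where a joint would pass 70% of its speed; a pose out of reach is approached as far as the arm can. A call with a number of a shift or a turn outside -1 to 1 is refused whole. A call with a gripper value outside its range is refused whole. The fingers move at their own pace and stop on an object; the grip force is fixed at half the most. Time passes only in rows, so rows that do not move let the fingers close. It gives the time, the measured TCP pose, the force, the opening and the grip force at its end, in the units of the state.
- state(): the state, without advancing time (a new reading comes with each control period).
- grab_frame(name): name is "scene" or "top" or "wrist"; returns the picture (420x560x3 uint8, red, green, blue); there is no depth.
- get_calibration(name): a dict with "camera_matrix" (3x3 intrinsics, pixels), "pose" (4x4, takes a point from camera to world coordinates). Camera axes: x right, y up, looking along -z (the intrinsics and any distortion apply to the point x, -y, -z); pixel columns grow to the right and rows downward; lengths in m; the calibration is good to about 2 mm. A picture is of the moment at which its call begins: read the wrist's pose just before it. get_calibration takes no time and is no camera call; for the wrist camera it gives the pose at the moment of the call.
- job_done(): hands the job in; it is judged then, once.
Trained networks look in the newest picture that a camera, given by its name, has taken for a name from the list of things; names that differ only in an ending like _2 or _b are one class to them, and where a whole thing is asked for, a point or a joint stands for the part that bears it (a point fixed in the world has none). Each returns a list of dicts, best first, with "score" (0 to 1); they miss things now and then, are a little off and sometimes report something else, mostly with a low value. They report only what shows in the picture. A call takes as long as a camera call.
- recognise(camera, query): "point" ([x, y, z] in m, in world coordinates, good to about 4 mm: the middle of the surface that is visible of it).
- regions_of(camera, query): "pixels" (420x560 bool, what is visible of it).
The state is a dict: "time": time; "joint_pos": joint angles; "joint_vel": joint speeds; "joint_efforts": joint torques, N m; "tool_pos": TCP position; "tool_rot": TCP orientation; "contact_force": force on the tool from outside, world axes, zero at the start; "ft_torque": the same for the moment, N m; "gripper_width": opening from 0.0 (shut) to 1.0 (fully open); "grasp_force": force on a finger pad.
Only numpy, scipy, OpenCV 4.12 (cv2) and the standard library are available. Lean on these libraries where they do the work, as an engineer would, in place of code of your own. Each camera call takes 0.05 s, during which the arm holds its last target. There are 200 camera calls.

## Working session

There is one attempt and no reset: what is moved stays moved. The work goes in short steps, Python scripts to look and compute and a tool call to move; the robot and the scene stay as the last step left them, time stands still between calls to the robot, and variables do not carry over. Pictures are saved under pics/ and viewed, at most 14 in all, crops included, and the job is handed in when it is done.

Besides the shell and the picture viewer there is one more tool, called after "Request:" by a JSON object that holds its "name" and its "arguments", one argument or row to a line. apply_moves: Moves the arm, as the interface text tells. Its arguments: {"type":"object","properties":{"targets":{"type":"array"}},"required":["targets"]}

```bash
mkdir -p pics
cat > h.py <<'E'
import numpy as np, cv2
from plant import *
def save(cam,name):
    im=grab_frame(cam); cv2.imwrite(f'pics/{name}.png',im[:,:,::-1]); return im
def ray(cal,px):
    K=np.array(cal['camera_matrix']);T=np.array(cal['pose'])
    d=np.linalg.inv(K)@np.array([px[0],px[1],1.]); d=np.array([d[0],-d[1],-d[2]])
    return T[:3,3],T[:3,:3]@d
def on_plane(cal,px,z):
    o,d=ray(cal,px); return o+d*(z-o[2])/d[2]
def proj(cal,P):
    K=np.array(cal['camera_matrix']);T=np.array(cal['pose'])
    p=T[:3,:3].T@(np.asarray(P,float)-T[:3,3]); q=K@np.array([p[0],-p[1],-p[2]]); return q[:2]/q[2]
def tri(rays):
    A=0;b=0
    for o,d in rays:
        d=d/np.linalg.norm(d);M=np.eye(3)-np.outer(d,d);A=A+M;b=b+M@o
    return np.linalg.solve(A,b)
E
python3 - <<'E'
from h import *
s=state();print({k:np.round(v,3) for k,v in s.items()})
for c in ('top','scene'):
    save(c,c+'0');cal=get_calibration(c);print(c,np.round(cal['camera_matrix'],1).tolist(),np.round(cal['pose'],3).tolist(), [k for k in cal])
    for q in ('stamp_a','pack_a','reader','cradle','rack','reader_tray'):
        for r in regions_of(c,q)[:4]:
            m=r['pixels'];ys,xs=np.nonzero(m)
            print(c,q,round(r['score'],2),'c',xs.mean().round(1),ys.mean().round(1),'n',len(xs),'rect',np.round(cv2.minAreaRect(np.c_[xs,ys].astype(np.float32))[0:2],1).tolist() if len(xs) else 0)
        for r in recognise(c,q)[:4]: print('   pt',round(r['score'],2),np.round(r['point'],3))
E
```

```text
{'time': np.float64(0.0), 'joint_pos': array([-1.344,  0.053,  1.614, -0.   ,  1.476, -0.119]), 'joint_vel': array([ 0.002,  0.001,  0.001, -0.001,  0.001,  0.001]), 'joint_efforts': array([ 0.0000e+00, -3.9367e+01, -3.7018e+01, -0.0000e+00,  7.0000e-03,
       -0.0000e+00]), 'tool_pos': array([ 0.212, -0.587,  0.252]), 'tool_rot': array([-0.001,  0.985,  0.172, -0.   ]), 'contact_force': array([ 0.59 , -0.642,  0.513]), 'ft_torque': array([-0.036, -0.036,  0.051]), 'grasp_force': np.float64(0.0), 'gripper_width': np.float64(1.006)}
top [[398.7, 0.0, 279.2], [0.0, 398.7, 203.1], [0.0, 0.0, 1.0]] [[-0.001, 0.991, -0.13, 0.444], [-1.0, -0.001, -0.002, 0.009], [-0.002, 0.13, 0.991, 0.973], [0.0, 0.0, 0.0, 1.0]] ['camera_matrix', 'pose']
top stamp_a 0.86 c 340.4 213.0 n 264 rect [[340.2, 212.8], [13.2, 20.9]]
top stamp_a 0.52 c 283.0 263.6 n 253 rect [[282.7, 264.0], [13.0, 20.9]]
   pt 0.77 [0.423 0.002 0.012]
   pt 0.71 [ 0.54  -0.129  0.008]
top pack_a 0.88 c 227.2 213.6 n 556 rect [[227.3, 214.0], [32.7, 17.6]]
top pack_a 0.68 c 343.0 257.5 n 538 rect [[343.0, 257.5], [16.3, 31.8]]
 
[... 910 characters left out ...]
pt 0.67 [0.431 0.002 0.012]
scene pack_a 0.61 c 219.5 216.9 n 514 rect [[219.5, 216.8], [18.3, 31.1]]
scene pack_a 0.6 c 331.3 199.8 n 505 rect [[331.3, 199.8], [30.8, 17.5]]
   pt 0.98 [0.551 0.131 0.028]
   pt 0.82 [ 0.451 -0.147  0.031]
scene reader 0.95 c 289.4 218.1 n 426 rect [[289.5, 218.0], [22.0, 21.0]]
   pt 0.84 [ 0.552 -0.004  0.031]
scene cradle 0.84 c 327.2 259.3 n 2312 rect [[327.3, 258.8], [31.2, 84.5]]
   pt 0.71 [ 0.696 -0.001  0.004]
scene rack 0.6 c 377.1 166.7 n 866 rect [[377.2, 166.4], [19.2, 52.5]]
   pt 0.84 [0.49  0.344 0.007]
   pt 0.26 [0.55  0.131 0.029]
scene reader_tray 0.71 c 140.8 266.0 n 1358 rect [[140.9, 265.8], [33.5, 42.9]]
   pt 0.74 [ 0.48 -0.36 -0.  ]
```

View pics/top0.png

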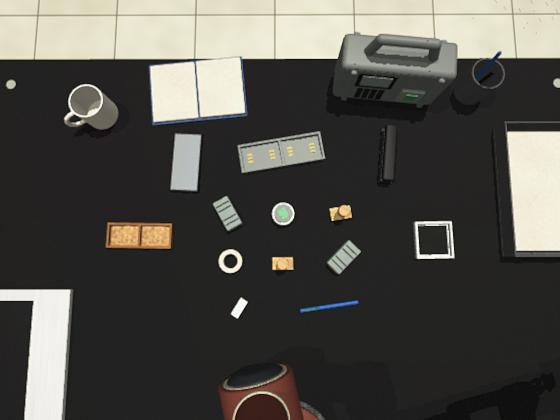

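View pics/scene0.png

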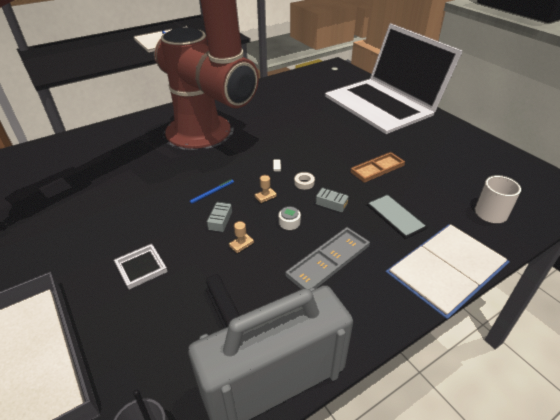

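The top view shows stamps near (340,213) and (283,264), packs near (227,214) and (343,257), and the reader near (283,214). The cradle is near (281,153), the rack near (139,236) and the tray near (434,240). All five things stand upright and the detections match. Next I fit silhouette models to the masks in both views.

```bash
cat >> h.py <<'E'
from scipy.optimize import minimize
def box(a,b,z0,z1): return np.array([[x,y,z] for x in(-a/2,a/2) for y in(-b/2,b/2) for z in(z0,z1)])
def cyl(r,z0,z1):
    t=np.linspace(0,2*np.pi,33)[:-1]; return np.array([[r*np.cos(u),r*np.sin(u),z] for u in t for z in(z0,z1)])
M={'stamp':[box(.05,.03,0,.014),cyl(.008,.014,.04),cyl(.013,.04,.068)],'pack':[box(.076,.04,0,.03)],
 'reader':[cyl(.027,0,.03),cyl(.022,.03,.036)],'cradle':[box(.07,.207,0,.014)],'rack':[box(.06,.155,0,.014)],'reader_tray':[box(.088,.088,0,.014)]}
def fit(name,obs,p0,freez=False):
    """obs: list of (cal,mask); p0: x,y,z,yaw. Silhouette IoU fit -> pose, IoU"""
    S=4; pre=[]
    for cal,m in obs:
        ys,xs=np.nonzero(m);x0,y0=max(xs.min()-15,0),max(ys.min()-15,0)
        c=m[y0:ys.max()+15,x0:xs.max()+15].astype(np.float32)
        pre.append((cal,x0,y0,cv2.resize(c,None,fx=S,fy=S,interpolation=cv2.INTER_LINEAR)))
    def cost(p,out=False):
        c,s=np.cos(p[3]),np.sin(p[3]);z=p0[2] if freez else p[2];tot=0
        for cal,x0,y0,m in pre:
            r=np.zeros(m.shape,np.uint8)
            for P in M[name]:
                W=np.c_[c*P[:,0]-s*P[:,1]+p[0],s*P[:,0]+c*P[:,1]+p[1],P[:,2]+z]
                q=np.array([proj(cal,w) for w in W]);q=((q-[x0,y0]+.5)*S-.5)
                cv2.fillConvexPoly(r,cv2.convexHull(np.round(q*16).astype(np.int32)),1,shift=4)
            tot+=1-np.minimum(r,m).sum()/np.maximum(r,m).sum()
        return tot/len(pre)
    best=None
    for dy in ((0,) if name=='reader' else (0,.4,-.4,.8,-.8,1.57)):
        p=np.array(p0,float);p[3]+=dy
        sim=np.vstack([p]+[p+d for d in np.diag([.01,.01,.006,.2])])
        o=minimize(cost,p,method='Nelder-Mead',options=dict(initial_simplex=sim,xatol=1e-4,fatol=1e-4,maxiter=150))
        if best is None or o.fun<best.fun: best=o
    return best.x,1-best.fun
def go(x,y,yaw=None,z=None):
    """shift in tool axes (units) and twist from the measured pose to the target"""
    from scipy.spatial.transform import Rotation as R
    s=state();q=s['tool_rot'];r=R.from_quat([q[1],q[2],q[3],q[0]]).as_matrix();t=np.array(s['tool_pos'])
    cy=np.arctan2(r[1,0],r[0,0]);d=r.T@(np.array([x,y,t[2] if z is None else z])-t)
    dw=0 if yaw is None else -((yaw-cy+np.pi/2)%np.pi-np.pi/2)
    print('tcp',np.round(t,4),'yaw',round(cy,3),'t',round(s['time'],2),'shift mm',np.round(d*1000,1),'twist(0.1rad units)',round(dw*10,2))
E
cat > fit0.py <<'E'
from h import *
obs={};
for c in ('top','scene'):
    grab_frame(c);cal=get_calibration(c)
    for q in ('stamp','pack','reader','cradle','rack','reader_tray'):
        obs[c,q]=[(cal,r['pixels']) for r in regions_of(c,q+'_a' if q in('stamp','pack') else q) if r['score']>.4]
for q,p0 in [('stamp',(.423,.002,0,1.57)),('stamp',(.54,-.13,0,1.57)),('pack',(.545,.132,0,0)),('pack',(.445,-.143,0,0)),('reader',(.545,0,0,0)),('cradle',(.692,.005,0,0)),('rack',(.489,.349,0,0)),('reader_tray',(.479,-.362,0,0))]:
    o=[]
    for c in('top','scene'):
        for cal,m in obs[c,q]:
            ys,xs=np.nonzero(m)
            if np.hypot(*(proj(cal,p0[:2]+(.015,))-[xs.mean(),ys.mean()]))<25: o.append((cal,m))
    p,i=fit(q,o,p0);print(q,len(o),np.round(p,4),round(i,3))
E
python3 fit0.py
```

```text
stamp 2 [ 0.4256  0.0042 -0.0018  1.5732] 0.867
stamp 2 [ 0.5453 -0.1356 -0.0023  1.7167] 0.897
pack 2 [ 5.444e-01  1.364e-01 -4.000e-04  5.172e-01] 0.902
pack 2 [ 0.4399 -0.1397 -0.0033 -0.7825] 0.881
reader 2 [ 5.432e-01  2.700e-03 -2.000e-04  1.721e-01] 0.896
cradle 1 [ 0.6894  0.0166 -0.0141  0.1758] 0.949
rack 2 [ 0.4919  0.3497 -0.0017 -0.0114] 0.946
reader_tray 1 [ 0.4758 -0.3569 -0.0082  1.5867] 0.953
```

Request:
{"name": "apply_moves", "arguments": {
  "targets": [
    {"translation": [0.28,-0.34,0],"twist": 0,"hand": 1},
    {"translation": [0.28,-0.34,0],"twist": 0,"hand": 1},
    {"translation": [0.28,-0.34,0],"twist": 0,"hand": 1},
    {"translation": [0.28,-0.34,0],"twist": 0,"hand": 1},
    {"translation": [0.28,-0.34,0],"twist": 0,"hand": 1},
    {"translation": [0.28,-0.34,0],"twist": 0,"hand": 1},
    {"translation": [0.28,-0.34,0],"twist": 0,"hand": 1},
    {"translation": [0.28,-0.34,0],"twist": 0,"hand": 1}
  ]
}}

```text
time: 2.8
tool_pos: [0.3306, -0.2546, 0.2535]
tool_rot: [0.0, 0.985, 0.172, 0.0]
contact_force: [0.5, 0.1, -0.1]
gripper_width: 0.999
grasp_force: 0.0
```

Request:
{"name": "apply_moves", "arguments": {
  "targets": [
    {"translation": [0.28,-0.34,0],"twist": 0,"hand": 0.7},
    {"translation": [0.28,-0.34,0],"twist": 0,"hand": 0.7},
    {"translation": [0.28,-0.34,0],"twist": 0,"hand": 0.7},
    {"translation": [0.28,-0.34,0],"twist": 0,"hand": 0.7},
    {"translation": [0.28,-0.34,0],"twist": 0,"hand": 0.7},
    {"translation": [0.1,-0.15,0],"twist": 0,"hand": 0.7},
    {"translation": [0,0,0.2],"twist": 0,"hand": 0.7},
    {"translation": [0,0,0],"twist": 0,"hand": 0.7}
  ]
}}

```text
time: 3.6
tool_pos: [0.4076, -0.0302, 0.231]
tool_rot: [-0.001, 0.985, 0.173, -0.002]
contact_force: [-0.9, -0.6, 0.1]
gripper_width: 0.697
grasp_force: 0.0
```

```bash
cat > look.py <<'E'
import sys
from h import *
def look(q,p0,pic=None,n=4):
    cal=get_calibration('wrist');save('wrist',pic or 'w')
    name=q+'_a' if q in('stamp','pack') else q
    for r in regions_of('wrist',name)[:n]:
        m=r['pixels']
        if m.sum()<50: continue
        ys,xs=np.nonzero(m);e=xs.min()==0 or ys.min()==0 or xs.max()==559 or ys.max()==419
        u=proj(cal,tuple(p0[:2])+(p0[2]+.02,))
        print(q,round(r['score'],2),'c',xs.mean().round(),ys.mean().round(),'exp',u.round(),'edge',e,end=' ')
        if r['score']>.3 and np.hypot(*(u-[xs.mean(),ys.mean()]))<90:
            p,i=fit(q,[(cal,m)],p0,True);print('FIT',np.round(p,4),round(i,3),end='')
        print()
E
python3 - <<'E'
from look import *
look('stamp',(.4256,.0042,0,1.57),'w1')
look('reader',(.543,.0027,0,0))
go(.4256,.0042,0)
print(np.round(get_calibration('wrist')['pose'],3).tolist())
E
```

```text
stamp 0.97 c 254.0 157.0 exp [254. 156.] edge False FIT [ 0.4246  0.004  -0.0055  1.5795] 0.953
stamp 0.92 c 434.0 88.0 exp [254. 156.] edge False 
reader 0.62 c 293.0 38.0 exp [294.  38.] edge False FIT [ 0.5408  0.0025  0.0062 -0.0771] 0.937
tcp [ 0.409  -0.0318  0.2341] yaw 0.345 t 3.8 shift mm [ 27.7 -28.3   0. ] twist(0.1rad units) 3.45
[[0.337, 0.897, 0.287, 0.482], [-0.942, 0.321, 0.102, -0.006], [-0.001, -0.304, 0.953, 0.355], [0.0, 0.0, 0.0, 1.0]]
```

View pics/w1.png

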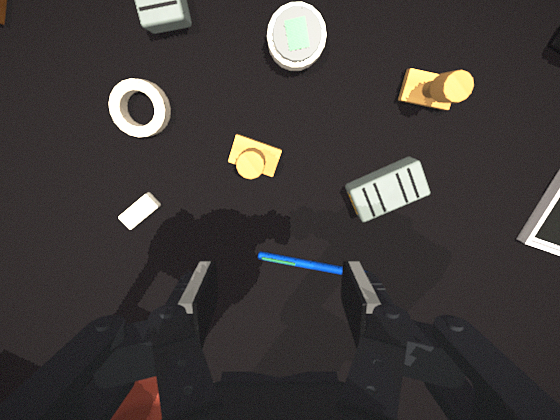

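The wrist view shows stamp 1 at (254,157) and stamp 2 at (436,88), both upright. The fit agrees with the two-view result.

Request:
{"name": "apply_moves", "arguments": {
  "targets": [
    {"translation": [0.27,-0.28,0],"twist": 0,"hand": 0.7},
    {"translation": [0,0,0.4],"twist": 0,"hand": 0.7},
    {"translation": [0,0,0.4],"twist": 0,"hand": 0.7},
    {"translation": [0,0,0.4],"twist": 0,"hand": 0.7},
    {"translation": [0,0,0.3],"twist": 0,"hand": 0.7},
    {"translation": [0,0,0.2],"twist": 0,"hand": 0.7},
    {"translation": [0,0,0.09],"twist": 0,"hand": 0.7},
    {"translation": [0,0,0],"twist": 0,"hand": 0.7}
  ]
}}

```text
time: 4.6
tool_pos: [0.4243, 0.0039, 0.0538]
tool_rot: [-0.0, 0.985, 0.172, -0.001]
contact_force: [-0.7, 0.2, 0.3]
gripper_width: 0.702
grasp_force: 0.0
```

Request:
{"name": "apply_moves", "arguments": {
  "targets": [
    {"translation": [0,0,0],"twist": 0,"hand": 0.3},
    {"translation": [0,0,0],"twist": 0,"hand": 0.2},
    {"translation": [0,0,0],"twist": 0,"hand": 0.1},
    {"translation": [0,0,0],"twist": 0,"hand": 0.1},
    {"translation": [0,0,0],"twist": 0,"hand": 0.1}
  ]
}}

```text
time: 5.1
tool_pos: [0.4262, 0.004, 0.0561]
tool_rot: [0.001, 0.985, 0.172, 0.002]
contact_force: [-0.5, 0.4, 6.4]
gripper_width: 0.285
grasp_force: 58.7
```

Request:
{"name": "apply_moves", "arguments": {
  "targets": [
    {"translation": [0,0,-0.1],"twist": 0,"hand": 0.1},
    {"translation": [0,0,-0.3],"twist": 0,"hand": 0.1},
    {"translation": [0,0,-0.4],"twist": 0,"hand": 0.1},
    {"translation": [0,0,-0.4],"twist": 0,"hand": 0.1},
    {"translation": [0.11,-0.19,0],"twist": 0,"hand": 0.1},
    {"translation": [0.2,-0.35,0],"twist": 0,"hand": 0.1},
    {"translation": [0.2,-0.35,0],"twist": 0,"hand": 0.1},
    {"translation": [0.2,-0.35,0],"twist": 0,"hand": 0.1}
  ]
}}

```text
time: 5.9
tool_pos: [0.4493, 0.1463, 0.1748]
tool_rot: [0.0, 0.985, 0.172, 0.0]
contact_force: [0.6, -1.2, -1.4]
gripper_width: 0.284
grasp_force: 59.0
```

Request:
{"name": "apply_moves", "arguments": {
  "targets": [
    {"translation": [0.2,-0.35,0],"twist": 0,"hand": 0.1},
    {"translation": [0.2,-0.35,0],"twist": 0,"hand": 0.1},
    {"translation": [0.2,-0.35,0],"twist": 0,"hand": 0.1},
    {"translation": [0.2,-0.35,0],"twist": 0,"hand": 0.1},
    {"translation": [0.2,-0.35,0],"twist": 0,"hand": 0.1},
    {"translation": [0.1,-0.15,0],"twist": 0,"hand": 0.1},
    {"translation": [0,0,0],"twist": 0,"hand": 0.1},
    {"translation": [0,0,0],"twist": 0,"hand": 0.1}
  ]
}}

```text
time: 6.7
tool_pos: [0.4881, 0.3607, 0.1741]
tool_rot: [0.0, 0.985, 0.172, -0.001]
contact_force: [0.7, -0.5, -1.8]
gripper_width: 0.287
grasp_force: 59.1
```

Run:
```python
from look import *
look('rack',(.4919,.3497,0,0),'w2')
look('stamp',(.4925,.387,.118,1.57))
go(.4923,.387,0)
print(np.round(state()['contact_force'],1))
```

```text
rack 0.61 c 289.0 193.0 exp [292. 198.] edge False FIT [ 0.4911  0.3495  0.0106 -0.0158] 0.949
stamp 0.89 c 278.0 274.0 exp [233. 235.] edge False FIT [0.4872 0.3598 0.1328 1.5766] 0.872
tcp [0.4885 0.3599 0.1743] yaw 0.345 t 6.9 shift mm [ 12.8 -24.2  -0. ] twist(0.1rad units) 3.45
[-0.4  0.3  0. ]
```

View pics/w2.png

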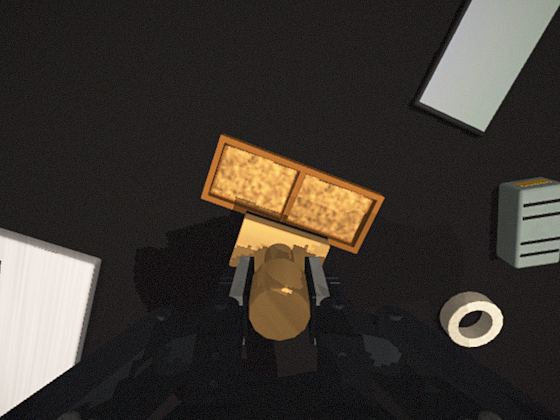

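The picture shows the stamp held upright at (278,274). The rack spans (203,135) to (383,252), which agrees with the fit. Next I move over the far bay and lower.

Request:
{"name": "apply_moves", "arguments": {
  "targets": [
    {"translation": [0.13,-0.24,0],"twist": 0,"hand": 0.1},
    {"translation": [0,0,0.3],"twist": 0,"hand": 0.1},
    {"translation": [0,0,0.4],"twist": 0,"hand": 0.1},
    {"translation": [0,0,0.25],"twist": 0,"hand": 0.1},
    {"translation": [0,0,0.1],"twist": 0,"hand": 0.1},
    {"translation": [0,0,0.05],"twist": 0,"hand": 0.1},
    {"translation": [0,0,0.02],"twist": 0,"hand": 0.1},
    {"translation": [0,0,0],"twist": 0,"hand": 0.1}
  ]
}}

```text
time: 7.7
tool_pos: [0.4937, 0.3884, 0.064]
tool_rot: [-0.0, 0.985, 0.172, 0.001]
contact_force: [-0.6, -0.4, -0.9]
gripper_width: 0.286
grasp_force: 59.3
```

Request:
{"name": "apply_moves", "arguments": {
  "targets": [
    {"translation": [0,0,0.02],"twist": 0,"hand": 0.1},
    {"translation": [0,0,0.015],"twist": 0,"hand": 0.1},
    {"translation": [0,0,0],"twist": 0,"hand": 0.1}
  ]
}}

```text
time: 8.0
tool_pos: [0.4935, 0.3885, 0.0602]
tool_rot: [-0.0, 0.985, 0.172, 0.001]
contact_force: [-0.9, -1.0, 3.5]
gripper_width: 0.285
grasp_force: 59.5
```

Request:
{"name": "apply_moves", "arguments": {
  "targets": [
    {"translation": [0,0,0.01],"twist": 0,"hand": 0.1},
    {"translation": [0,0,0],"twist": 0,"hand": 0.1}
  ]
}}

```text
time: 8.2
tool_pos: [0.4936, 0.3886, 0.0602]
tool_rot: [-0.0, 0.985, 0.172, 0.001]
contact_force: [-2.6, -1.1, 9.2]
gripper_width: 0.289
grasp_force: 60.3
```

Request:
{"name": "apply_moves", "arguments": {
  "targets": [
    {"translation": [0,0,0],"twist": 0,"hand": 0.4},
    {"translation": [0,0,0],"twist": 0,"hand": 0.6},
    {"translation": [0,0,0],"twist": 0,"hand": 0.7},
    {"translation": [0,0,-0.2],"twist": 0,"hand": 0.7},
    {"translation": [0,0,-0.4],"twist": 0,"hand": 0.7},
    {"translation": [0,0,-0.4],"twist": 0,"hand": 0.7},
    {"translation": [0,0,-0.4],"twist": 0,"hand": 0.7},
    {"translation": [-0.14,0.42,0],"twist": 0,"hand": 0.7}
  ]
}}

```text
time: 9.0
tool_pos: [0.4968, 0.3479, 0.206]
tool_rot: [-0.003, 0.985, 0.174, 0.007]
contact_force: [1.2, -0.3, 1.6]
gripper_width: 0.704
grasp_force: 0.0
```

Request:
{"name": "apply_moves", "arguments": {
  "targets": [
    {"translation": [-0.14,0.42,0],"twist": 0,"hand": 0.7},
    {"translation": [-0.14,0.42,0],"twist": 0,"hand": 0.7},
    {"translation": [-0.14,0.42,0],"twist": 0,"hand": 0.7},
    {"translation": [-0.14,0.42,0],"twist": 0,"hand": 0.7},
    {"translation": [-0.14,0.42,0],"twist": 0,"hand": 0.7},
    {"translation": [-0.14,0.42,0],"twist": 0,"hand": 0.7},
    {"translation": [-0.14,0.42,0],"twist": 0,"hand": 0.7},
    {"translation": [-0.14,0.42,0],"twist": 0,"hand": 0.7}
  ]
}}

```text
time: 9.8
tool_pos: [0.5018, -0.0121, 0.1975]
tool_rot: [-0.0, 0.985, 0.172, 0.0]
contact_force: [1.3, -0.4, 0.2]
gripper_width: 0.701
grasp_force: 0.0
```

Request:
{"name": "apply_moves", "arguments": {
  "targets": [
    {"translation": [-0.14,0.42,0],"twist": 0,"hand": 0.7},
    {"translation": [-0.14,0.42,0],"twist": 0,"hand": 0.7},
    {"translation": [-0.1,0.2,0],"twist": 0,"hand": 0.7},
    {"translation": [0,0,0],"twist": 0,"hand": 0.7},
    {"translation": [0,0,0],"twist": 0,"hand": 0.7}
  ]
}}

```text
time: 10.3
tool_pos: [0.5015, -0.1211, 0.1974]
tool_rot: [-0.0, 0.985, 0.171, -0.0]
contact_force: [0.0, 0.4, -0.4]
gripper_width: 0.699
grasp_force: 0.0
```

Run:
```python
from look import *
look('stamp',(.545,-.1356,0,1.7),'w3')
look('pack',(.4399,-.1397,0,-.78))
look('reader',(.543,.0027,0,0))
go(.545,-.1356)
cal=get_calibration('top');save('top','t3')
for r in regions_of('top','stamp_a'):
    m=r['pixels'];ys,xs=np.nonzero(m);print(r['score'],xs.mean(),ys.mean())
    if xs.mean()<200: print(fit('stamp',[(cal,m)],(.493,.388,.004,1.57),True))
```

```text
stamp 0.85 c 310.0 154.0 exp [310. 154.] edge False FIT [ 0.5449 -0.1364  0.0126  1.7313] 0.956
pack 0.58 c 23.0 53.0 exp [277. 254.] edge True 
pack 0.57 c 276.0 253.0 exp [277. 254.] edge False FIT [ 0.4393 -0.1393 -0.0186  2.3647] 0.951
reader 0.86 c 163.0 103.0 exp [164. 103.] edge False FIT [0.5419 0.002  0.0034 0.1286] 0.938
tcp [ 0.5018 -0.1201  0.1978] yaw 0.347 t 10.6 shift mm [35.3 29.3 -0. ] twist(0.1rad units) 0
0.78 121.53602305475505 235.13832853025937
(array([0.49211412, 0.38744876, 0.00465316, 1.57252376]), np.float64(0.9139056205749512))
0.71 344.6111111111111 256.8010752688172
```

Stamp 1 stands in its bay: the fit gives (0.492, 0.387), yaw 1.57. Now I grip stamp 2.

Request:
{"name": "apply_moves", "arguments": {
  "targets": [
    {"translation": [0.35,0.3,0],"twist": 0,"hand": 0.7},
    {"translation": [0,0,0.4],"twist": 0,"hand": 0.7},
    {"translation": [0,0,0.4],"twist": 0,"hand": 0.7},
    {"translation": [0,0,0.3],"twist": 0,"hand": 0.7},
    {"translation": [0,0,0.2],"twist": 0,"hand": 0.7},
    {"translation": [0,0,0.13],"twist": 0,"hand": 0.7},
    {"translation": [0,0,0],"twist": 0,"hand": 0.7}
  ]
}}

```text
time: 11.4
tool_pos: [0.5436, -0.1367, 0.0528]
tool_rot: [-0.001, 0.985, 0.172, -0.002]
contact_force: [-0.3, 1.1, 0.2]
gripper_width: 0.698
grasp_force: 0.0
```

Request:
{"name": "apply_moves", "arguments": {
  "targets": [
    {"translation": [0,0,0],"twist": 0,"hand": 0.3},
    {"translation": [0,0,0],"twist": 0,"hand": 0.2},
    {"translation": [0,0,0],"twist": 0,"hand": 0.1},
    {"translation": [0,0,0],"twist": 0,"hand": 0.1},
    {"translation": [0,0,0],"twist": 0,"hand": 0.1}
  ]
}}

```text
time: 11.9
tool_pos: [0.5462, -0.1379, 0.0568]
tool_rot: [0.001, 0.985, 0.172, 0.001]
contact_force: [-0.6, 2.0, 6.0]
gripper_width: 0.286
grasp_force: 58.8
```

Request:
{"name": "apply_moves", "arguments": {
  "targets": [
    {"translation": [0,0,-0.1],"twist": 0,"hand": 0.1},
    {"translation": [0,0,-0.3],"twist": 0.8,"hand": 0.1},
    {"translation": [0,0,-0.4],"twist": 0.8,"hand": 0.1},
    {"translation": [0,0,-0.4],"twist": 0,"hand": 0.1},
    {"translation": [0.02,-0.2,0],"twist": 0,"hand": 0.1},
    {"translation": [0.02,-0.4,0],"twist": 0,"hand": 0.1},
    {"translation": [0.02,-0.4,0],"twist": 0,"hand": 0.1},
    {"translation": [0.02,-0.4,0],"twist": 0,"hand": 0.1}
  ]
}}

```text
time: 12.7
tool_pos: [0.5262, 0.0028, 0.1752]
tool_rot: [0.0, 0.996, 0.092, 0.0]
contact_force: [0.4, 0.2, -0.1]
gripper_width: 0.288
grasp_force: 59.0
```

Request:
{"name": "apply_moves", "arguments": {
  "targets": [
    {"translation": [0.02,-0.4,0],"twist": 0,"hand": 0.1},
    {"translation": [0.02,-0.4,0],"twist": 0,"hand": 0.1},
    {"translation": [0.02,-0.4,0],"twist": 0,"hand": 0.1},
    {"translation": [0.02,-0.4,0],"twist": 0,"hand": 0.1},
    {"translation": [0.02,-0.4,0],"twist": 0,"hand": 0.1},
    {"translation": [0.02,-0.4,0],"twist": 0,"hand": 0.1},
    {"translation": [0.02,-0.4,0],"twist": 0,"hand": 0.1},
    {"translation": [0,0,0],"twist": 0,"hand": 0.1}
  ]
}}

```text
time: 13.5
tool_pos: [0.4876, 0.283, 0.1751]
tool_rot: [-0.001, 0.995, 0.095, -0.0]
contact_force: [1.2, -0.8, -1.3]
gripper_width: 0.283
grasp_force: 59.1
```

Request:
{"name": "apply_moves", "arguments": {
  "targets": [
    {"translation": [0.02,-0.2,0],"twist": 0,"hand": 0.1},
    {"translation": [0,0,0],"twist": 0,"hand": 0.1},
    {"translation": [0,0,0],"twist": 0,"hand": 0.1}
  ]
}}

```text
time: 13.8
tool_pos: [0.4871, 0.2988, 0.1748]
tool_rot: [0.0, 0.996, 0.093, -0.0]
contact_force: [-1.1, -0.2, -0.4]
gripper_width: 0.285
grasp_force: 59.2
```

Run:
```python
from look import *
t=state()['tool_pos']
look('stamp',(t[0],t[1],t[2]-.056,1.56),'w4')
go(.491,.312)
```

```text
stamp 0.86 c 175.0 177.0 exp [278. 258.] edge False 
stamp 0.73 c 278.0 272.0 exp [278. 258.] edge False FIT [0.4879 0.2993 0.1371 1.4765] 0.857
tcp [0.4872 0.2984 0.1747] yaw 0.185 t 13.9 shift mm [  6.2 -12.7  -0. ] twist(0.1rad units) 0
```

View pics/w4.png

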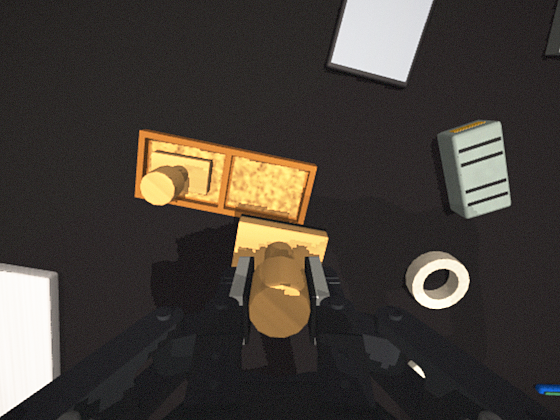

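Stamp 1 stands in the left bay at (180,175). Stamp 2 is held upright and aligned at (278,272), just short of the right bay at (267,188). Next I shift and lower.

Request:
{"name": "apply_moves", "arguments": {
  "targets": [
    {"translation": [0.06,-0.13,0],"twist": 0,"hand": 0.1},
    {"translation": [0,0,0.3],"twist": 0,"hand": 0.1},
    {"translation": [0,0,0.4],"twist": 0,"hand": 0.1},
    {"translation": [0,0,0.25],"twist": 0,"hand": 0.1},
    {"translation": [0,0,0.1],"twist": 0,"hand": 0.1},
    {"translation": [0,0,0.06],"twist": 0,"hand": 0.1},
    {"translation": [0,0,0.02],"twist": 0,"hand": 0.1},
    {"translation": [0,0,0],"twist": 0,"hand": 0.1}
  ]
}}

```text
time: 14.7
tool_pos: [0.4917, 0.3138, 0.0632]
tool_rot: [-0.0, 0.996, 0.093, 0.001]
contact_force: [0.7, 0.4, 0.2]
gripper_width: 0.288
grasp_force: 59.2
```

Request:
{"name": "apply_moves", "arguments": {
  "targets": [
    {"translation": [0,0,0.01],"twist": 0,"hand": 0.1},
    {"translation": [0,0,0.01],"twist": 0,"hand": 0.1},
    {"translation": [0,0,0],"twist": 0,"hand": 0.1}
  ]
}}

```text
time: 15.0
tool_pos: [0.4914, 0.3137, 0.0609]
tool_rot: [-0.0, 0.996, 0.093, 0.001]
contact_force: [0.8, 1.0, 1.4]
gripper_width: 0.286
grasp_force: 59.6
```

Request:
{"name": "apply_moves", "arguments": {
  "targets": [
    {"translation": [0,0,0.01],"twist": 0,"hand": 0.1},
    {"translation": [0,0,0.01],"twist": 0,"hand": 0.1},
    {"translation": [0,0,0],"twist": 0,"hand": 0.1}
  ]
}}

```text
time: 15.3
tool_pos: [0.4919, 0.3139, 0.0607]
tool_rot: [-0.0, 0.996, 0.093, 0.001]
contact_force: [-4.0, -1.8, 11.5]
gripper_width: 0.29
grasp_force: 60.6
```

Request:
{"name": "apply_moves", "arguments": {
  "targets": [
    {"translation": [0,0,0],"twist": 0,"hand": 0.4},
    {"translation": [0,0,0],"twist": 0,"hand": 0.6},
    {"translation": [0,0,0],"twist": 0,"hand": 0.6},
    {"translation": [0,0,-0.2],"twist": 0,"hand": 0.6},
    {"translation": [0,0,-0.4],"twist": 0,"hand": 0.6},
    {"translation": [0,0,-0.4],"twist": -0.8,"hand": 0.6},
    {"translation": [0,0,-0.4],"twist": -0.8,"hand": 0.8},
    {"translation": [0,0,0],"twist": -0.8,"hand": 0.8}
  ]
}}

```text
time: 16.1
tool_pos: [0.4939, 0.3149, 0.2054]
tool_rot: [-0.001, 0.977, 0.213, 0.006]
contact_force: [2.0, 0.5, 0.1]
gripper_width: 0.8
grasp_force: 0.0
```

Request:
{"name": "apply_moves", "arguments": {
  "targets": [
    {"translation": [0,0,0],"twist": -0.8,"hand": 0.8},
    {"translation": [-0.16,0.36,0],"twist": 0,"hand": 0.8},
    {"translation": [-0.16,0.36,0],"twist": 0,"hand": 0.8},
    {"translation": [-0.16,0.36,0],"twist": 0,"hand": 0.8},
    {"translation": [-0.16,0.36,0],"twist": 0,"hand": 0.8},
    {"translation": [-0.16,0.36,0],"twist": 0,"hand": 0.8},
    {"translation": [0,0,0],"twist": 0,"hand": 0.8},
    {"translation": [0,0,0],"twist": 0,"hand": 0.8}
  ]
}}

```text
time: 16.9
tool_pos: [0.5078, 0.1165, 0.1975]
tool_rot: [-0.0, 0.968, 0.249, -0.0]
contact_force: [-0.1, -0.3, -1.6]
gripper_width: 0.801
grasp_force: 0.0
```

Run:
```python
from look import *
look('pack',(.5444,.1364,0,.517),'w5')
look('cradle',(.6894,.0166,0,.17))
go(.5444,.1364,.517)
cal=get_calibration('top');save('top','t5')
for r in regions_of('top','stamp_a'):
    m=r['pixels'];ys,xs=np.nonzero(m);print(r['score'],xs.mean(),ys.mean())
    for y in (.312,.387):
        if np.hypot(*(proj(cal,(.492,y,.02))-[xs.mean(),ys.mean()]))<10: print(fit('stamp',[(cal,m)],(.493,y,.004,1.57),True))
```

```text
pack 0.78 c 279.0 148.0 exp [280. 148.] edge False FIT [0.5432 0.1362 0.0208 0.5141] 0.965
cradle 0.8 c 474.0 60.0 exp [487.  66.] edge True FIT [0.6961 0.0068 0.0075 0.169 ] 0.992
cradle 0.69 c 65.0 102.0 exp [487.  66.] edge False 
tcp [0.5077 0.1182 0.1976] yaw 0.507 t 17.1 shift mm [41.   1.9 -0. ] twist(0.1rad units) -0.1
0.67 121.6 234.9
(array([0.4928205 , 0.38713066, 0.0137534 , 1.56816529]), np.float64(0.9246523976325989))
```

View pics/w5.png

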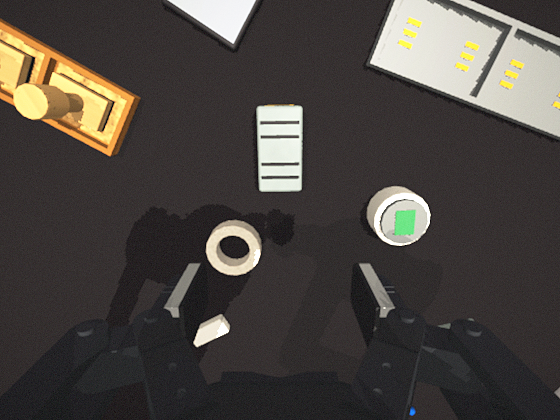

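Run:
```python
from h import *
from scipy.spatial.transform import Rotation as R
s=state();q=s['tool_rot'];r=R.from_quat([q[1],q[2],q[3],q[0]]).as_matrix();t=np.array(s['tool_pos']);cal=get_calibration('wrist')
for z in (.005,.010,.015,.022,.028):
    print(z,[proj(cal,t+r@np.array([x,y,z])).round().tolist() for x,y in ((.011,-.034),(-.011,-.034),(.011,.034),(-.011,.034))])
im=cv2.imread('pics/w5.png');cv2.imwrite('pics/w5c.png',cv2.resize(im[240:360,140:420],None,fx=2.8,fy=2.8,interpolation=cv2.INTER_CUBIC))
```

```text
0.005 [[201.0, 267.0], [204.0, 311.0], [357.0, 267.0], [354.0, 311.0]]
0.01 [[203.0, 262.0], [207.0, 304.0], [355.0, 262.0], [351.0, 304.0]]
0.015 [[206.0, 257.0], [209.0, 298.0], [352.0, 257.0], [349.0, 298.0]]
0.022 [[209.0, 251.0], [212.0, 290.0], [349.0, 250.0], [346.0, 290.0]]
0.028 [[211.0, 245.0], [214.0, 284.0], [347.0, 245.0], [344.0, 284.0]]
```

View pics/w5c.png

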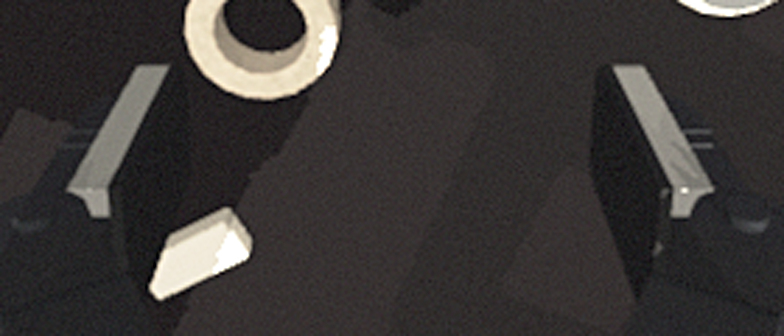

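The crop shows the pad tips at about row 263, which puts them roughly 8 mm ahead of the TCP at opening 0.8. At a 40 mm grip they should be about 16 mm ahead. I grip pack 1 at TCP z = 0.031.

Request:
{"name": "apply_moves", "arguments": {
  "targets": [
    {"translation": [0.4,0.02,0],"twist": -0.1,"hand": 0.8},
    {"translation": [0,0,0.4],"twist": 0,"hand": 0.8},
    {"translation": [0,0,0.4],"twist": 0,"hand": 0.8},
    {"translation": [0,0,0.4],"twist": 0,"hand": 0.8},
    {"translation": [0,0,0.3],"twist": 0,"hand": 0.8},
    {"translation": [0,0,0.16],"twist": 0,"hand": 0.8},
    {"translation": [0,0,0],"twist": 0,"hand": 0.8},
    {"translation": [0,0,0],"twist": 0,"hand": 0.8}
  ]
}}

```text
time: 18.0
tool_pos: [0.5447, 0.1351, 0.033]
tool_rot: [0.0, 0.967, 0.255, 0.001]
contact_force: [0.4, 0.3, 0.7]
gripper_width: 0.799
grasp_force: 0.0
```

Request:
{"name": "apply_moves", "arguments": {
  "targets": [
    {"translation": [0,0,0],"twist": 0,"hand": 0.6},
    {"translation": [0,0,0],"twist": 0,"hand": 0.5},
    {"translation": [0,0,0],"twist": 0,"hand": 0.3},
    {"translation": [0,0,0],"twist": 0,"hand": 0.3},
    {"translation": [0,0,0],"twist": 0,"hand": 0.3}
  ]
}}

```text
time: 18.5
tool_pos: [0.5456, 0.135, 0.0342]
tool_rot: [0.0, 0.967, 0.255, 0.002]
contact_force: [-0.2, 0.7, 6.5]
gripper_width: 0.455
grasp_force: 63.0
```

Request:
{"name": "apply_moves", "arguments": {
  "targets": [
    {"translation": [0,0,-0.1],"twist": 0,"hand": 0.3},
    {"translation": [0,0,-0.3],"twist": 0,"hand": 0.3},
    {"translation": [0,0,-0.4],"twist": 0,"hand": 0.3},
    {"translation": [0,0.3,-0.3],"twist": 0,"hand": 0.3},
    {"translation": [0,0.3,-0.3],"twist": 0,"hand": 0.3},
    {"translation": [0,0.3,-0.2],"twist": 0,"hand": 0.3},
    {"translation": [0,0,0],"twist": 0,"hand": 0.3},
    {"translation": [0,0,0],"twist": 0,"hand": 0.3}
  ]
}}

```text
time: 19.3
tool_pos: [0.5882, 0.056, 0.1923]
tool_rot: [-0.0, 0.967, 0.254, 0.0]
contact_force: [-0.5, -0.4, -2.1]
gripper_width: 0.455
grasp_force: 62.0
```

Run:
```python
from look import *
t=state()['tool_pos']
look('cradle',(.695,.006,0,.17),'w6')
look('pack',(t[0],t[1],t[2]-.033,.517))
c=np.array(get_calibration('wrist')['pose']);print(np.round(state()['contact_force'],1))
go(.6865,.0558,1.741)
```

```text
cradle 0.73 c 382.0 112.0 exp [389. 117.] edge False FIT [6.961e-01 7.100e-03 5.000e-04 1.693e-01] 0.98
cradle 0.2 c 21.0 159.0 exp [389. 117.] edge True 
pack 0.85 c 387.0 388.0 exp [282. 281.] edge False 
pack 0.61 c 279.0 276.0 exp [282. 281.] edge False FIT [0.585  0.0565 0.1637 0.5163] 0.895
pack 0.22 c 8.0 153.0 exp [282. 281.] edge True 
[ 0.   0.8 -0.9]
tcp [0.5868 0.0572 0.19  ] yaw 0.517 t 19.5 shift mm [85.9 50.5 -0.3] twist(0.1rad units) -12.24
```

View pics/w6.png

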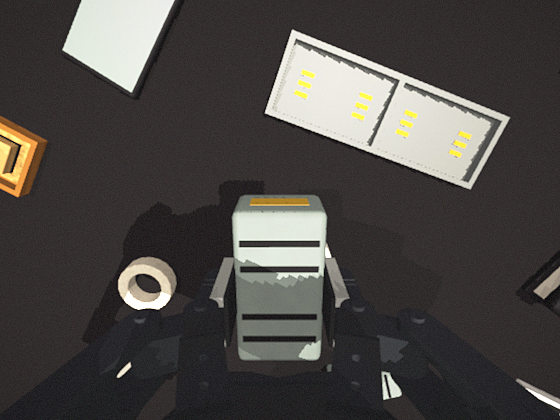

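The picture shows the pack level and aligned in the grip at (280,276). Both cradle bays are empty, with centres near (330,92) and (437,130).

Request:
{"name": "apply_moves", "arguments": {
  "targets": [
    {"translation": [0,0,0],"twist": -0.5,"hand": 0.3},
    {"translation": [0,0,0],"twist": -1,"hand": 0.3},
    {"translation": [0,0,0],"twist": -1,"hand": 0.3},
    {"translation": [0,0,0],"twist": -1,"hand": 0.3},
    {"translation": [0,0,0],"twist": -1,"hand": 0.3},
    {"translation": [0,0,0],"twist": -1,"hand": 0.3},
    {"translation": [0,0,0],"twist": -1,"hand": 0.3},
    {"translation": [0,0,0],"twist": -1,"hand": 0.3}
  ]
}}

```text
time: 20.3
tool_pos: [0.5872, 0.0573, 0.1905]
tool_rot: [-0.001, 0.805, 0.594, -0.001]
contact_force: [-0.5, 0.2, -2.3]
gripper_width: 0.454
grasp_force: 62.0
```

Request:
{"name": "apply_moves", "arguments": {
  "targets": [
    {"translation": [0,0,0],"twist": -1,"hand": 0.3},
    {"translation": [0,0,0],"twist": -1,"hand": 0.3},
    {"translation": [0,0,0],"twist": -1,"hand": 0.3},
    {"translation": [0,0,0],"twist": -1,"hand": 0.3},
    {"translation": [0,0,0],"twist": -0.7,"hand": 0.3},
    {"translation": [-0.05,0.33,0],"twist": 0,"hand": 0.3},
    {"translation": [-0.05,0.33,0],"twist": 0,"hand": 0.3},
    {"translation": [-0.05,0.33,0],"twist": 0,"hand": 0.3}
  ]
}}

```text
time: 21.1
tool_pos: [0.6884, 0.0589, 0.1905]
tool_rot: [-0.001, 0.646, 0.763, -0.001]
contact_force: [0.3, 0.1, -2.0]
gripper_width: 0.452
grasp_force: 62.0
```

Request:
{"name": "apply_moves", "arguments": {
  "targets": [
    {"translation": [0,0,0.4],"twist": 0,"hand": 0.3},
    {"translation": [0,0,0.4],"twist": 0,"hand": 0.3},
    {"translation": [0,0,0.1],"twist": 0,"hand": 0.3},
    {"translation": [0,0,0],"twist": 0,"hand": 0.3}
  ]
}}

```text
time: 21.5
tool_pos: [0.6857, 0.0586, 0.0981]
tool_rot: [-0.003, 0.646, 0.763, -0.002]
contact_force: [-0.4, -0.1, -1.6]
gripper_width: 0.451
grasp_force: 62.0
```

Run:
```python
from look import *
t=state()['tool_pos']
look('pack',(t[0],t[1],t[2]-.033,1.741),'w7')
go(.6875,.0568,1.740)
go(.6875,.0568,1.740,.037)
```

```text
pack 0.61 c 278.0 277.0 exp [281. 281.] edge False FIT [0.6846 0.057  0.0714 1.741 ] 0.936
pack 0.58 c 3.0 405.0 exp [281. 281.] edge True 
tcp [0.689  0.0582 0.1034] yaw 1.736 t 21.6 shift mm [-1.2 -1.7 -0. ] twist(0.1rad units) -0.04
tcp [0.689  0.0582 0.1034] yaw 1.736 t 21.6 shift mm [-1.2 -1.8 66.4] twist(0.1rad units) -0.04
```

Request:
{"name": "apply_moves", "arguments": {
  "targets": [
    {"translation": [-0.01,0,0.3],"twist": 0,"hand": 0.3},
    {"translation": [0,0,0.2],"twist": 0,"hand": 0.3},
    {"translation": [0,0,0.08],"twist": 0,"hand": 0.3},
    {"translation": [0,0,0.04],"twist": 0,"hand": 0.3},
    {"translation": [0,0,0],"twist": 0,"hand": 0.3}
  ]
}}

```text
time: 22.1
tool_pos: [0.6895, 0.0569, 0.0414]
tool_rot: [0.001, 0.646, 0.763, 0.001]
contact_force: [0.4, 1.0, -1.7]
gripper_width: 0.455
grasp_force: 62.0
```

Request:
{"name": "apply_moves", "arguments": {
  "targets": [
    {"translation": [0,0,0.01],"twist": 0,"hand": 0.3},
    {"translation": [0,0,0.01],"twist": 0,"hand": 0.3},
    {"translation": [0,0,0],"twist": 0,"hand": 0.3}
  ]
}}

```text
time: 22.4
tool_pos: [0.6889, 0.0569, 0.0386]
tool_rot: [0.0, 0.646, 0.763, 0.0]
contact_force: [1.0, -0.3, -2.0]
gripper_width: 0.454
grasp_force: 62.0
```

Request:
{"name": "apply_moves", "arguments": {
  "targets": [
    {"translation": [0,0,0.01],"twist": 0,"hand": 0.3},
    {"translation": [0,0,0.01],"twist": 0,"hand": 0.3},
    {"translation": [0,0,0],"twist": 0,"hand": 0.3}
  ]
}}

```text
time: 22.7
tool_pos: [0.6892, 0.0568, 0.0382]
tool_rot: [0.0, 0.646, 0.763, 0.0]
contact_force: [-5.5, -1.1, 8.3]
gripper_width: 0.454
grasp_force: 63.2
```

Request:
{"name": "apply_moves", "arguments": {
  "targets": [
    {"translation": [0,0,0.01],"twist": 0,"hand": 0.3},
    {"translation": [0,0,0],"twist": 0,"hand": 0.3}
  ]
}}

```text
time: 22.9
tool_pos: [0.6893, 0.0568, 0.0382]
tool_rot: [0.0, 0.646, 0.763, 0.0]
contact_force: [-5.9, -0.4, 11.2]
gripper_width: 0.452
grasp_force: 63.7
```

Request:
{"name": "apply_moves", "arguments": {
  "targets": [
    {"translation": [0,0,0],"twist": 0,"hand": 0.5},
    {"translation": [0,0,0],"twist": 0,"hand": 0.6},
    {"translation": [0,0,0],"twist": 0,"hand": 0.65},
    {"translation": [0,0,-0.2],"twist": 0,"hand": 0.65},
    {"translation": [0,0,-0.4],"twist": 0,"hand": 0.8},
    {"translation": [0,0,-0.4],"twist": 0,"hand": 0.8},
    {"translation": [0,0,-0.4],"twist": 0,"hand": 0.8},
    {"translation": [0,0,-0.2],"twist": 0,"hand": 0.8}
  ]
}}

```text
time: 23.7
tool_pos: [0.6903, 0.0569, 0.1997]
tool_rot: [0.002, 0.646, 0.763, 0.002]
contact_force: [0.5, 0.0, -0.4]
gripper_width: 0.795
grasp_force: 0.0
```

Request:
{"name": "apply_moves", "arguments": {
  "targets": [
    {"translation": [-0.26,-0.36,0],"twist": 0,"hand": 0.8},
    {"translation": [-0.26,-0.36,0],"twist": 0,"hand": 0.8},
    {"translation": [-0.26,-0.36,0],"twist": 0,"hand": 0.8},
    {"translation": [-0.26,-0.36,0],"twist": 0,"hand": 0.8},
    {"translation": [-0.26,-0.36,0],"twist": 0,"hand": 0.8},
    {"translation": [-0.26,-0.36,0],"twist": 0,"hand": 0.8},
    {"translation": [-0.26,-0.36,0],"twist": 0,"hand": 0.8},
    {"translation": [0,0,0],"twist": -1,"hand": 0.8}
  ]
}}

```text
time: 24.5
tool_pos: [0.467, -0.1667, 0.1944]
tool_rot: [-0.0, 0.609, 0.794, -0.001]
contact_force: [1.7, 0.8, -0.5]
gripper_width: 0.8
grasp_force: 0.0
```

Request:
{"name": "apply_moves", "arguments": {
  "targets": [
    {"translation": [0,0,0],"twist": -1,"hand": 0.8},
    {"translation": [0,0,0],"twist": -1,"hand": 0.8},
    {"translation": [0,0,0],"twist": -1,"hand": 0.8},
    {"translation": [0,0,0],"twist": -1,"hand": 0.8},
    {"translation": [0,0,0],"twist": -1,"hand": 0.8},
    {"translation": [0,0,0],"twist": -0.3,"hand": 0.8},
    {"translation": [0,0,0],"twist": 0,"hand": 0.8}
  ]
}}

```text
time: 25.2
tool_pos: [0.4697, -0.164, 0.1946]
tool_rot: [-0.0, 0.379, 0.925, 0.0]
contact_force: [-0.7, 0.3, -0.6]
gripper_width: 0.801
grasp_force: 0.0
```

Run:
```python
from look import *
look('pack',(.4395,-.1395,0,2.364),'w8')
go(.4395,-.1395,2.364)
cal=get_calibration('top');save('top','t8')
for r in regions_of('top','pack_a')+regions_of('top','stamp_b'):
    m=r['pixels'];ys,xs=np.nonzero(m);print(round(r['score'],2),xs.mean().round(),ys.mean().round())
    if np.hypot(*(proj(cal,(.6875,.0568,.02))-[xs.mean(),ys.mean()]))<12: print(fit('pack',[(cal,m)],(.6875,.0568,.004,1.74),True))
    if np.hypot(*(proj(cal,(.492,.312,.02))-[xs.mean(),ys.mean()]))<12: print(fit('stamp',[(cal,m)],(.492,.312,.004,1.56),True))
```

```text
pack 0.77 c 275.0 152.0 exp [276. 152.] edge False FIT [ 0.4393 -0.1405  0.0049  2.3543] 0.952
tcp [ 0.4698 -0.164   0.1947] yaw 2.364 t 25.3 shift mm [38.8 -3.8  0. ] twist(0.1rad units) 0.0
0.87 342.0 257.0
0.7 261.0 154.0
(array([0.6899678 , 0.05547471, 0.00277364, 1.74422113]), np.float64(0.9211263656616211))
0.86 122.0 235.0
0.71 153.0 236.0
(array([0.49070526, 0.31365262, 0.00808102, 1.56523337]), np.float64(0.9165557622909546))
```

Pack 1 sits in its bay, and both stamps are fine. Next I grip pack 2.

Request:
{"name": "apply_moves", "arguments": {
  "targets": [
    {"translation": [0.39,-0.04,0],"twist": 0,"hand": 0.8},
    {"translation": [0,0,0.4],"twist": 0,"hand": 0.8},
    {"translation": [0,0,0.4],"twist": 0,"hand": 0.8},
    {"translation": [0,0,0.4],"twist": 0,"hand": 0.8},
    {"translation": [0,0,0.26],"twist": 0,"hand": 0.8},
    {"translation": [0,0,0.16],"twist": 0,"hand": 0.8},
    {"translation": [0,0,0],"twist": 0,"hand": 0.8},
    {"translation": [0,0,0],"twist": 0,"hand": 0.8}
  ]
}}

```text
time: 26.25
tool_pos: [0.4394, -0.1397, 0.0331]
tool_rot: [0.0, 0.378, 0.926, -0.0]
contact_force: [0.2, -0.8, 0.5]
gripper_width: 0.797
grasp_force: 0.0
```

Request:
{"name": "apply_moves", "arguments": {
  "targets": [
    {"translation": [0,0,0],"twist": 0,"hand": 0.6},
    {"translation": [0,0,0],"twist": 0,"hand": 0.5},
    {"translation": [0,0,0],"twist": 0,"hand": 0.3},
    {"translation": [0,0,0],"twist": 0,"hand": 0.3},
    {"translation": [0,0,0],"twist": 0,"hand": 0.3}
  ]
}}

```text
time: 26.75
tool_pos: [0.4405, -0.1402, 0.0346]
tool_rot: [0.002, 0.378, 0.926, -0.0]
contact_force: [-0.5, 0.0, 5.5]
gripper_width: 0.453
grasp_force: 62.4
```

Request:
{"name": "apply_moves", "arguments": {
  "targets": [
    {"translation": [0,0,-0.1],"twist": 0,"hand": 0.3},
    {"translation": [0,0,-0.3],"twist": 0,"hand": 0.3},
    {"translation": [0,0,-0.4],"twist": 0.5,"hand": 0.3},
    {"translation": [0,0,-0.4],"twist": 1,"hand": 0.3},
    {"translation": [0,0,-0.3],"twist": 1,"hand": 0.3},
    {"translation": [0,0,0],"twist": 1,"hand": 0.3},
    {"translation": [0,0,0],"twist": 1,"hand": 0.3},
    {"translation": [0,0,0],"twist": 1,"hand": 0.3}
  ]
}}

```text
time: 27.55
tool_pos: [0.4388, -0.1394, 0.1832]
tool_rot: [0.0, 0.617, 0.787, -0.0]
contact_force: [0.1, -0.5, -1.1]
gripper_width: 0.449
grasp_force: 61.5
```

Request:
{"name": "apply_moves", "arguments": {
  "targets": [
    {"translation": [0,0,0],"twist": 0.7,"hand": 0.3},
    {"translation": [0.07,0.35,0],"twist": 0,"hand": 0.3},
    {"translation": [0.07,0.4,0],"twist": 0,"hand": 0.3},
    {"translation": [0.07,0.4,0],"twist": 0,"hand": 0.3},
    {"translation": [0.07,0.4,0],"twist": 0,"hand": 0.3},
    {"translation": [0.07,0.4,0],"twist": 0,"hand": 0.3},
    {"translation": [0.07,0.4,0],"twist": 0,"hand": 0.3},
    {"translation": [0.07,0.4,0],"twist": 0,"hand": 0.3}
  ]
}}

```text
time: 28.35
tool_pos: [0.7023, -0.0426, 0.1824]
tool_rot: [-0.001, 0.643, 0.766, -0.0]
contact_force: [-0.1, -0.4, -0.6]
gripper_width: 0.448
grasp_force: 61.5
```

Request:
{"name": "apply_moves", "arguments": {
  "targets": [
    {"translation": [0,0,0.3],"twist": 0,"hand": 0.3},
    {"translation": [0,0,0.3],"twist": 0,"hand": 0.3},
    {"translation": [0,0,0.2],"twist": 0,"hand": 0.3},
    {"translation": [0,0,0],"twist": 0,"hand": 0.3},
    {"translation": [0,0,0],"twist": 0,"hand": 0.3}
  ]
}}

```text
time: 28.85
tool_pos: [0.7011, -0.0434, 0.1027]
tool_rot: [-0.0, 0.643, 0.766, -0.0]
contact_force: [0.7, 0.3, -0.5]
gripper_width: 0.451
grasp_force: 61.6
```

Run:
```python
from look import *
t=state()['tool_pos']
look('pack',(t[0],t[1],t[2]-.033,1.741),'w9')
go(.7045,-.0428,1.740)
```

```text
pack 0.8 c 278.0 274.0 exp [281. 281.] edge False FIT [ 0.7001 -0.0442  0.0566  4.8867] 0.926
pack 0.65 c 290.0 67.0 exp [281. 281.] edge True 
tcp [ 0.7025 -0.0437  0.1051] yaw 1.746 t 28.95 shift mm [0.5 2.1 0. ] twist(0.1rad units) 0.06
```

View pics/w9.png

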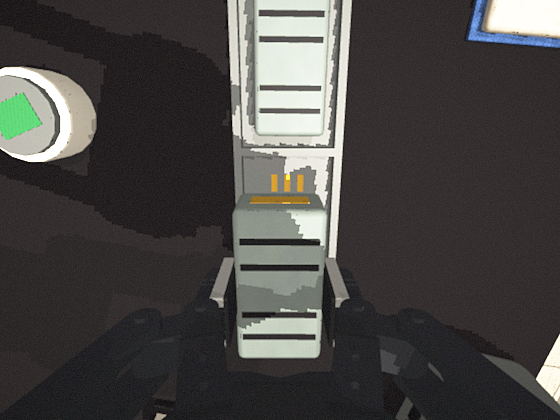

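Pack 1 lies flat in the upper bay at (290,67). Pack 2 hangs aligned over the lower bay at (279,276), and I lower it with a 2 mm side correction.

Request:
{"name": "apply_moves", "arguments": {
  "targets": [
    {"translation": [0,0.03,0.3],"twist": 0,"hand": 0.3},
    {"translation": [0,0,0.2],"twist": 0,"hand": 0.3},
    {"translation": [0,0,0.08],"twist": 0,"hand": 0.3},
    {"translation": [0,0,0.05],"twist": 0,"hand": 0.3},
    {"translation": [0,0,0.02],"twist": 0,"hand": 0.3},
    {"translation": [0,0,0],"twist": 0,"hand": 0.3}
  ]
}}

```text
time: 29.55
tool_pos: [0.7052, -0.0431, 0.0391]
tool_rot: [0.001, 0.643, 0.766, 0.001]
contact_force: [-0.2, -0.0, -1.3]
gripper_width: 0.451
grasp_force: 61.6
```

Request:
{"name": "apply_moves", "arguments": {
  "targets": [
    {"translation": [0,0,0.01],"twist": 0,"hand": 0.3},
    {"translation": [0,0,0.01],"twist": 0,"hand": 0.3},
    {"translation": [0,0,0],"twist": 0,"hand": 0.3}
  ]
}}

```text
time: 29.85
tool_pos: [0.7055, -0.0431, 0.0386]
tool_rot: [0.001, 0.643, 0.766, 0.0]
contact_force: [-3.0, 0.8, 6.2]
gripper_width: 0.451
grasp_force: 62.7
```

Request:
{"name": "apply_moves", "arguments": {
  "targets": [
    {"translation": [0,0,0.01],"twist": 0,"hand": 0.3},
    {"translation": [0,0,0],"twist": 0,"hand": 0.3}
  ]
}}

```text
time: 30.05
tool_pos: [0.7055, -0.0431, 0.0386]
tool_rot: [0.001, 0.643, 0.766, 0.0]
contact_force: [-5.2, 0.4, 10.5]
gripper_width: 0.45
grasp_force: 63.1
```

Request:
{"name": "apply_moves", "arguments": {
  "targets": [
    {"translation": [0,0,0],"twist": 0,"hand": 0.5},
    {"translation": [0,0,0],"twist": 0,"hand": 0.6},
    {"translation": [0,0,0],"twist": 0,"hand": 0.65},
    {"translation": [0,0,-0.2],"twist": 0,"hand": 0.65},
    {"translation": [0,0,-0.4],"twist": 0,"hand": 0.8},
    {"translation": [0,0,-0.4],"twist": 0,"hand": 0.9},
    {"translation": [0,0,-0.4],"twist": 0,"hand": 0.9},
    {"translation": [0,0,-0.2],"twist": 0,"hand": 0.9}
  ]
}}

```text
time: 30.85
tool_pos: [0.7065, -0.0432, 0.2021]
tool_rot: [0.004, 0.643, 0.766, 0.002]
contact_force: [0.4, 0.1, -0.4]
gripper_width: 0.899
grasp_force: 0.0
```

Request:
{"name": "apply_moves", "arguments": {
  "targets": [
    {"translation": [0.08,-0.38,0],"twist": 0,"hand": 0.9},
    {"translation": [0.08,-0.38,0],"twist": 0,"hand": 0.9},
    {"translation": [0.08,-0.38,0],"twist": 0,"hand": 0.9},
    {"translation": [0.08,-0.38,0],"twist": 0,"hand": 0.9},
    {"translation": [0,0,0],"twist": 0,"hand": 0.9},
    {"translation": [0,0,0],"twist": 0,"hand": 0.9}
  ]
}}

```text
time: 31.45
tool_pos: [0.5491, -0.0379, 0.1962]
tool_rot: [0.001, 0.643, 0.766, 0.001]
contact_force: [0.2, 0.1, 0.7]
gripper_width: 0.904
grasp_force: 0.0
```

Run:
```python
from look import *
look('reader',(.542,.0022,0,0),'w10')
go(.542,.0022)
cal=get_calibration('top');save('top','t10')
for r in regions_of('top','pack_a'):
    m=r['pixels'];ys,xs=np.nonzero(m);print(round(r['score'],2),xs.mean().round(),ys.mean().round())
    for P in ((.6875,.0568),(.7045,-.0428)):
        if np.hypot(*(proj(cal,P+(.02,))-[xs.mean(),ys.mean()]))<12: print(fit('pack',[(cal,m)],P+(.004,1.74),True))
```

```text
reader 0.92 c 279.0 149.0 exp [279. 149.] edge False FIT [0.5417 0.0024 0.0017 0.0709] 0.954
tcp [ 0.5505 -0.0381  0.1964] yaw 1.746 t 31.55 shift mm [41.2 -1.4 -0. ] twist(0.1rad units) 0
0.65 310.0 140.0
(array([ 6.91556142e-01, -5.99476603e-02,  1.53454385e-03,  3.12667409e+00]), np.float64(0.21695774793624878))
0.62 258.0 154.0
(array([6.90997154e-01, 5.65188279e-02, 1.46805114e-05, 1.80504249e+00]), np.float64(0.7249749302864075))
```

Request:
{"name": "apply_moves", "arguments": {
  "targets": [
    {"translation": [0.41,-0.01,0],"twist": 0,"hand": 0.9},
    {"translation": [0,0,0.4],"twist": 0,"hand": 0.9},
    {"translation": [0,0,0.4],"twist": 0,"hand": 0.9},
    {"translation": [0,0,0.4],"twist": 0,"hand": 0.9},
    {"translation": [0,0,0.3],"twist": 0,"hand": 0.9},
    {"translation": [0,0,0.17],"twist": 0,"hand": 0.9},
    {"translation": [0,0,0],"twist": 0,"hand": 0.9},
    {"translation": [0,0,0],"twist": 0,"hand": 0.9}
  ]
}}

```text
time: 32.45
tool_pos: [0.542, 0.0022, 0.0282]
tool_rot: [0.0, 0.643, 0.766, 0.0]
contact_force: [0.6, -0.2, 1.1]
gripper_width: 0.898
grasp_force: 0.0
```

Request:
{"name": "apply_moves", "arguments": {
  "targets": [
    {"translation": [0,0,0],"twist": 0,"hand": 0.75},
    {"translation": [0,0,0],"twist": 0,"hand": 0.6},
    {"translation": [0,0,0],"twist": 0,"hand": 0.5},
    {"translation": [0,0,0],"twist": 0,"hand": 0.5},
    {"translation": [0,0,0],"twist": 0,"hand": 0.5}
  ]
}}

```text
time: 32.95
tool_pos: [0.5429, 0.0021, 0.0302]
tool_rot: [0.002, 0.643, 0.766, 0.001]
contact_force: [-0.4, -0.1, 6.8]
gripper_width: 0.612
grasp_force: 63.0
```

Request:
{"name": "apply_moves", "arguments": {
  "targets": [
    {"translation": [0,0,-0.1],"twist": 0,"hand": 0.5},
    {"translation": [0,0,-0.3],"twist": 0,"hand": 0.5},
    {"translation": [0,0,-0.4],"twist": 0,"hand": 0.5},
    {"translation": [0,0,-0.4],"twist": 0,"hand": 0.5},
    {"translation": [0,0,-0.3],"twist": 0,"hand": 0.5},
    {"translation": [-0.3,-0.09,0],"twist": 0,"hand": 0.5},
    {"translation": [-0.43,-0.13,0],"twist": 0,"hand": 0.5},
    {"translation": [-0.43,-0.13,0],"twist": 0,"hand": 0.5}
  ]
}}

```text
time: 33.75
tool_pos: [0.5263, -0.1187, 0.1786]
tool_rot: [0.0, 0.642, 0.767, 0.0]
contact_force: [0.9, -0.0, -1.5]
gripper_width: 0.611
grasp_force: 63.2
```

Request:
{"name": "apply_moves", "arguments": {
  "targets": [
    {"translation": [-0.43,-0.13,0],"twist": 0,"hand": 0.5},
    {"translation": [-0.43,-0.13,0],"twist": 0,"hand": 0.5},
    {"translation": [-0.43,-0.13,0],"twist": 0,"hand": 0.5},
    {"translation": [-0.43,-0.13,0],"twist": 0,"hand": 0.5},
    {"translation": [-0.43,-0.13,0],"twist": 0,"hand": 0.5},
    {"translation": [-0.43,-0.13,0],"twist": 0,"hand": 0.5},
    {"translation": [-0.43,-0.13,0],"twist": 0,"hand": 0.5},
    {"translation": [0,0,0],"twist": 0,"hand": 0.5}
  ]
}}

```text
time: 34.55
tool_pos: [0.4879, -0.4349, 0.178]
tool_rot: [0.0, 0.645, 0.765, -0.001]
contact_force: [0.2, 1.8, -1.1]
gripper_width: 0.609
grasp_force: 63.1
```

Run:
```python
from look import *
t=state()['tool_pos']
look('reader_tray',(.478,-.36,0,0),'w11')
look('reader',(t[0],t[1],t[2]-.029,0))
go(.478,-.36)
cal=get_calibration('top');save('top','t11')
for r in regions_of('top','pack_a'):
    m=r['pixels'];ys,xs=np.nonzero(m);print(round(r['score'],2),xs.mean().round(),ys.mean().round())
    for P in ((.6875,.0568),(.7045,-.0428)):
        if np.hypot(*(proj(cal,P+(.02,))-[xs.mean(),ys.mean()]))<12: print(fit('pack',[(cal,m)],P+(.004,1.74),True))
```

```text
reader 0.66 c 278.0 283.0 exp [277. 294.] edge False FIT [ 0.4874 -0.4305  0.1518 -0.1093] 0.921
tcp [ 0.4895 -0.429   0.1775] yaw 1.746 t 34.75 shift mm [70.   0.7  0.1] twist(0.1rad units) 0
0.94 302.0 148.0
(array([ 0.70503373, -0.04341191,  0.00584918,  1.7386404 ]), np.float64(0.907515823841095))
0.61 261.0 154.0
(array([0.68971242, 0.05560981, 0.02059648, 1.77438639]), np.float64(0.866529107093811))
```

View pics/w11.png

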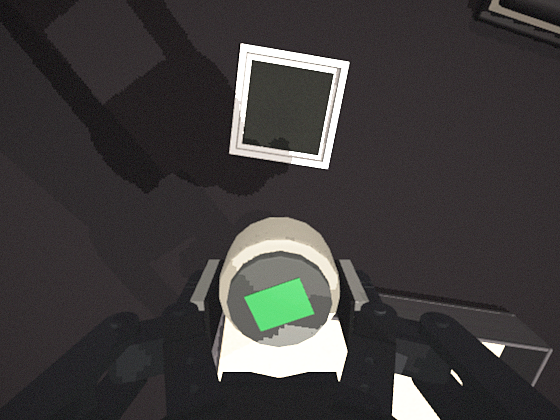

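The reader is held upright at (278,283). The network missed the tray, whose outer rim corners are at (242,44), (349,61), (328,168) and (230,153). I place it from those corners.

Run:
```python
from h import *
cal=get_calibration('wrist')
P=np.array([on_plane(cal,p,.014) for p in ((242,44),(349,61),(328,168),(230,153))])
print(np.round(P,4).tolist(),P.mean(0),np.linalg.norm(P-np.roll(P,1,0),axis=1))
c=P.mean(0);go(c[0],c[1]);go(c[0],c[1],z=.034)
```

```text
[[0.4381, -0.3105, 0.014], [0.5248, -0.3077, 0.014], [0.5273, -0.3956, 0.014], [0.4398, -0.3977, 0.014]] [ 0.4825016  -0.35287852  0.014     ] [0.08718767 0.08680147 0.0879826  0.08752389]
tcp [ 0.4898 -0.4287  0.1778] yaw 1.747 t 34.85 shift mm [76.   6.1  0. ] twist(0.1rad units) 0
tcp [ 0.4898 -0.4287  0.1778] yaw 1.747 t 34.85 shift mm [ 75.9   6.1 143.8] twist(0.1rad units) 0
```

Request:
{"name": "apply_moves", "arguments": {
  "targets": [
    {"translation": [0.4,0.03,0],"twist": 0,"hand": 0.5},
    {"translation": [0.36,0.04,0],"twist": 0,"hand": 0.5},
    {"translation": [0,0,0.4],"twist": 0,"hand": 0.5},
    {"translation": [0,0,0.4],"twist": 0,"hand": 0.5},
    {"translation": [0,0,0.35],"twist": 0,"hand": 0.5},
    {"translation": [0,0,0.15],"twist": 0,"hand": 0.5},
    {"translation": [0,0,0.06],"twist": 0,"hand": 0.5},
    {"translation": [0,0,0],"twist": 0,"hand": 0.5}
  ]
}}

```text
time: 35.65
tool_pos: [0.4836, -0.354, 0.0422]
tool_rot: [0.0, 0.642, 0.766, 0.0]
contact_force: [0.8, 0.4, -1.0]
gripper_width: 0.608
grasp_force: 63.3
```

Request:
{"name": "apply_moves", "arguments": {
  "targets": [
    {"translation": [0,0,0.03],"twist": 0,"hand": 0.5},
    {"translation": [0,0,0.01],"twist": 0,"hand": 0.5},
    {"translation": [0,0,0.01],"twist": 0,"hand": 0.5},
    {"translation": [0,0,0],"twist": 0,"hand": 0.5}
  ]
}}

```text
time: 36.05
tool_pos: [0.4835, -0.3545, 0.0375]
tool_rot: [0.001, 0.643, 0.766, -0.0]
contact_force: [0.5, 0.2, -2.4]
gripper_width: 0.607
grasp_force: 63.3
```

Request:
{"name": "apply_moves", "arguments": {
  "targets": [
    {"translation": [0,0,0.01],"twist": 0,"hand": 0.5},
    {"translation": [0,0,0.01],"twist": 0,"hand": 0.5},
    {"translation": [0,0,0.01],"twist": 0,"hand": 0.5},
    {"translation": [0,0,0],"twist": 0,"hand": 0.5}
  ]
}}

```text
time: 36.45
tool_pos: [0.4833, -0.3543, 0.0342]
tool_rot: [-0.0, 0.643, 0.766, -0.0]
contact_force: [-1.4, 1.1, 3.8]
gripper_width: 0.613
grasp_force: 63.6
```

Request:
{"name": "apply_moves", "arguments": {
  "targets": [
    {"translation": [0,0,0.01],"twist": 0,"hand": 0.5},
    {"translation": [0,0,0],"twist": 0,"hand": 0.5}
  ]
}}

```text
time: 36.65
tool_pos: [0.4834, -0.3544, 0.0341]
tool_rot: [-0.0, 0.643, 0.766, -0.0]
contact_force: [-3.2, 3.1, 7.5]
gripper_width: 0.612
grasp_force: 64.3
```

Request:
{"name": "apply_moves", "arguments": {
  "targets": [
    {"translation": [0,0,0],"twist": 0,"hand": 0.7},
    {"translation": [0,0,0],"twist": 0,"hand": 0.8},
    {"translation": [0,0,0],"twist": 0,"hand": 0.85},
    {"translation": [0,0,-0.2],"twist": 0,"hand": 0.85},
    {"translation": [0,0,-0.4],"twist": 0,"hand": 0.85},
    {"translation": [0,0,-0.4],"twist": 0,"hand": 0.85},
    {"translation": [0,0,-0.4],"twist": 0,"hand": 0.85},
    {"translation": [0,0,-0.4],"twist": 0,"hand": 0.85}
  ]
}}

```text
time: 37.45
tool_pos: [0.483, -0.354, 0.2141]
tool_rot: [-0.0, 0.643, 0.766, -0.0]
contact_force: [0.3, -1.3, -0.2]
gripper_width: 0.852
grasp_force: 0.0
```

Request:
{"name": "apply_moves", "arguments": {
  "targets": [
    {"translation": [-0.4,0,0],"twist": 0,"hand": 0.85},
    {"translation": [-0.4,0,0],"twist": 0,"hand": 0.85},
    {"translation": [-0.4,0,0],"twist": 0,"hand": 0.85},
    {"translation": [0,0,0],"twist": 0,"hand": 0.85},
    {"translation": [0,0,0],"twist": 0,"hand": 0.85}
  ]
}}

```text
time: 37.95
tool_pos: [0.5038, -0.4726, 0.2117]
tool_rot: [-0.001, 0.643, 0.766, 0.0]
contact_force: [-0.0, 0.7, -0.4]
gripper_width: 0.852
grasp_force: 0.0
```

Run:
```python
from look import *
look('reader',(.4825,-.353,.004,0),'w12')
a=cv2.imread('pics/w12.png')
save('top','t12');b=save('scene','s12')
t=cv2.imread('pics/t12.png');s=cv2.imread('pics/s12.png')
f=lambda im,sz:cv2.resize(im,sz,interpolation=cv2.INTER_CUBIC)
cv2.imwrite('pics/fin.png',np.vstack([np.hstack([f(a,(400,300)),f(t[120:270,90:460],(400,300))]),np.hstack([f(s[140:300,100:420],(800,300))])]))
print(state()['time'])
```

```text
reader 0.92 c 279.0 55.0 exp [280.  54.] edge False FIT [ 0.4826 -0.355   0.0074  0.1418] 0.966
38.15
```

View pics/fin.png

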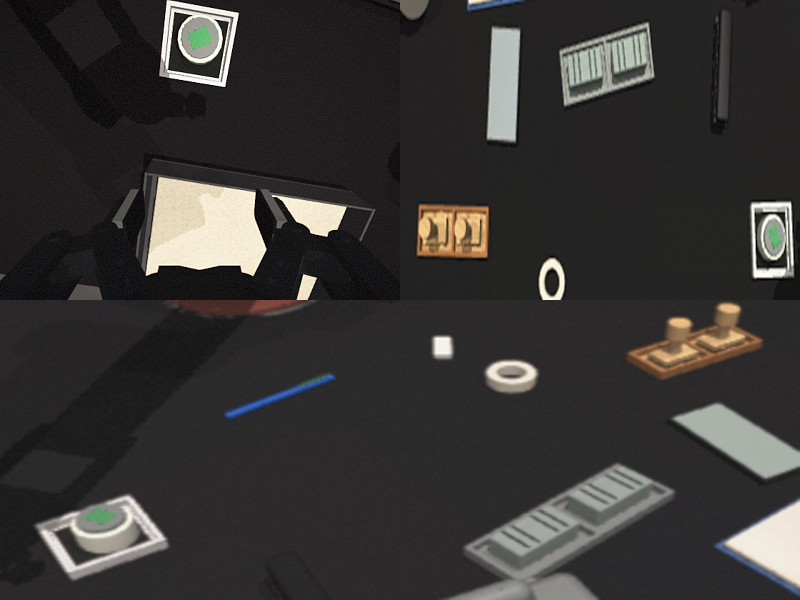

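The composite shows both stamps upright in the rack at (670,340) and (725,320). Both packs lie flat in the cradle at (530,535) and (610,495), and the reader is upright in its tray at (105,530). The gripper is clear, so I hand the job in.

```bash
python3 -c "
from plant import *
print(job_done())"
```

```text
the job is handed in; nothing more can be done
None
```

I handed the job in at about 38 s of the 102 s limit: both stamps stand upright in the rack, both packs lie flat in the cradle, and the reader stands in its tray, each checked in the camera pictures.

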